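# Open the clamshell test adapter

### The arm

A 6-joint arm with a two-finger parallel gripper is mounted at the origin on the work surface. World frame = base frame: x ahead of the robot, y to its left, z up, the work surface at z = 0. Lengths are in m, angles in rad, forces in N, time in s.
With the tool pointing down it reaches from about 0.25 to 0.725 m from the base axis. Payload 4 kg.
Tool frame: the origin (TCP) lies midway between the tips of the shut fingers; the grasp point (between the pads) lies 19 mm behind it; z points along the fingers, y is the direction in which the jaws open and shut (so a half turn about z gives the same grasp; the last joint's range is limited). The gripper opens to 85 mm and grips with 20 to 120 N. Pads are 22 mm wide; open, the fingers measure 114 mm over their backs; the gripper's body (76 mm by 85 mm) begins 54 mm behind the grasp point. The pads swing forward as they close: fully open they stand 13 mm farther back than shut.
Start: joints at [-1.335, 0.241, 0.005, 1.335, 0, 1.571], TCP at [0.117, -0.486, 0.231] pointing down, gripper open.
Joint ranges: [-2.72, 2.72], [-1.05, 1.87], [-1.09, 1.28], [-1.99, 2.15], [-1.42, 1.44], [-3.14, 3.14]. Speed limits (rad/s): [2.79, 2.79, 3.14, 3.14, 3.14, 3.14].

### API

Orientations are given as a 3x3 rotation matrix whose columns are the frame's x, y, z axes.
In Python, from cell import manip gives the robot as it stands.
- The arm moves only by the shell command python3 -m pendant 'ROWS' [FORCE]. ROWS is JSON, one flat list of numbers, 7 for each row, row after row: the shift along the world's x, y, z in m, then the turn, a rotation vector about the world's x, y, z in rad, then the gripper command: -1 is fully open, 1 is shut, values between are in proportion. In form: [tx, ty, tz, rx, ry, rz, gripper, tx, ty, tz, rx, ry, rz, gripper, ...]. A call has 1 to 20 rows; each row shifts and turns the commanded pose from where the row before left it; what a row does not reach is not made up. A row lasts 1/12 s, in which the tool goes at most 41.7 mm and 7.16 degrees, less where a joint would pass 70% of its speed; a pose out of reach is approached as far as the arm can. A call with a gripper value outside its range is refused whole. The fingers move at their own pace and stop on an object; FORCE is the grip in N (left out, the last holds). Time passes only in rows, so rows that do not move let the fingers close. It gives the time, the measured TCP pose, the force and the opening at its end, in the units of the state.
- manip.state(): the state, without advancing time (a new reading comes with each control period).
- manip.snapshot(name): name is "scene" or "top"; returns a dict with "frame" (420x560x3 uint8, red, green, blue), "intrinsics" (3x3 intrinsics, pixels), "k1" (the pictures are not rectified: a ray, as slopes to the right and down, at radius r is drawn at 1 + k1 r^2 times it, then the intrinsics apply), "world_from_camera" (4x4, takes a point from camera to world coordinates). Camera axes: x right, y up, looking along -z (the intrinsics and any distortion apply to the point x, -y, -z); pixel columns grow to the right and rows downward; lengths in m; the calibration is good to about 2 mm. A picture is of the moment at which its call begins. There is no depth.
- manip.hand_in(): hands the job in, once; it reports no verdict.
The state is a dict: "clock": time; "joint_positions": joint angles; "qvel": joint speeds; "joint_torque": joint torques, N m; "eef_pos": TCP position; "tcp_rot": TCP orientation; "contact_force": force on the tool from outside, world axes, zero at the start; "ft_torque": the same for the moment, N m; "width": finger opening in m.
Only numpy, scipy, OpenCV 4.12 (cv2) and the standard library are available. Lean on these libraries where they do the work, as an engineer would, in place of code of your own. Each camera call takes 0.05 s, during which the arm holds its last target. There are 200 camera calls.

### The job

The control module in the test adapter has finished its test: open the adapter so that it can be taken out. Press the black release tab at the front of the adapter down until the lid springs up by itself, then push the lid the rest of the way back until it rests against its stop, easing it over rather than flinging it, and take the hand away. Use light pushes of the fingertips only, do not grip the tab or the lid and do not pick anything up: the module stays in its nest and everything lying around the adapter stays where it is.

Things in the scene. Friction and masses are not known exactly. Their poses are not given: they have to be found in the camera images.
- adapter: bench-top clamshell test adapter screwed to the bench: grey case 194 x 230 x 58 mm (x, y, z) under a hinged see-through lid. Origin: on the bench under its middle; +x points from the release tab (front) to the hinge (rear), y along the hinge, z up; turned up to 0.3 rad. Case front face at x = -94 mm; the flat aluminium deck under the lid is 58 mm above the bench
- tab_press (a point): the place to press: top of the black release paddle, mid-width. The paddle, 40 (x) x 50 (y) x 6 mm, juts out before the case, top 52 mm above the bench; it ends 14 mm before this point, and the case's front face is 34 mm behind it. A hook 22 mm wide stands up 28 mm behind this point to 78 mm above the bench and holds the lid's catch. Axes as the adapter's while up
- tab (a joint): release tab, rocks about a pin along the adapter's y, 28 mm behind and 18 mm below tab_press: 0 up, 0.35 rad fully down (about 10 mm down at tab_press). Sprung: starts to move at about 3 N, lets go of the lid at about 0.18 rad (5 mm, some 4.7 N), takes about 6 N to bottom, comes back up by itself
- lid (a joint): lid hinge: 0 shut and latched, about 0.4 rad sprung open on its lift pins (front edge about 65 mm higher than shut), 1.85 rad fully open against the stop. Damped. From 0.4 it must be pushed (about 2 N square to the lid at its front edge, less as it rises); let go below about 1.3 rad it sinks back to 0.4, beyond that it falls slowly on to the stop and stays
- lid_hinge (a point): the lid's hinge axis, at the middle of the adapter's width: 85 mm behind the adapter's origin and 62 mm above the bench. The axis runs along the adapter's y
- lid_edge (a point): middle of the lower edge of the lid's front wall, mid-thickness, 166 mm from the hinge axis; moves with the lid. The lid is a hood 170 mm long, 200 mm wide: walls 8 mm thick, 37 mm high, clear 6 mm window on top (102 mm above the bench when shut). Shut, this edge is 1 mm above the deck; sprung open, a fingertip reaches under it from the front. Axes: x from front to hinge, y along hinge
- module_center (a point): the tested control module in the adapter's nest under the lid: black potted block 60 x 90 x 28 mm, loose, sitting on the deck between four corner blocks 10 mm high; the point is at its centre, half-way up. Leave it
- next_module: another such black module, 60 x 90 x 28 mm, waiting on the bench to the left of the adapter; origin under its middle. Leave it
- gland: brass cable gland, 28 mm across, 42 mm high, standing left of the tab; origin under its middle. Leave it
- coupling: steel shaft coupling, 36 mm across, 52 mm high, standing right of the tab; origin under its middle. Leave it
- screwdriver: screwdriver 200 mm long with a black handle, lying along its x to the right of the adapter; origin under its middle. Leave it
- spanner: steel spanner 170 mm long, lying along its x near the robot; origin under its middle. Leave it
- cover: bare cast-aluminium cover 100 x 85 x 24 mm lying near the robot; origin under its middle. Leave it
- bin: red open bin 140 x 95 x 60 mm with small fittings, at the left; origin under its middle. Leave it
- housing: grey cast actuator housing 118 x 138 x about 90 mm, at the right; origin under its middle. Leave it

How it is judged:
On the way, in this order (a step that is already met when the one before it is completed fails the run):
1. the release tab is pressed down with the hand while the lid is still shut (value of joint tab above 0.1 rad and value of joint lid below 0.2 rad and contact force between any of the fingers, the arm and tab above 0.3 N).
2. the lid has sprung up on its lift pins (value of joint lid above 0.3 rad), for 0.1 s.
3. the lid has been pushed fully open (value of joint lid above 1.75 rad), for 0.2 s.
At the end, for the whole second after the job is handed in: the lid is at rest against its stop (more than 1.75 rad open, speed under 0.1 rad/s), the release tab is back up (under 0.06 rad), the module is within 8 mm of where it was in its nest, and each of the things lying around is within 20 mm of where it was (value of joint lid above 1.75 rad and value of joint tab below 0.06 rad and not (velocity of joint lid above 0.1 rad/s or velocity of joint lid below -0.1 rad/s) and distance of module_center from where it was at the start of the episode below 0.008 m and distance of each of next_module, gland, coupling, screwdriver, spanner, cover, bin, housing from where it was at the start of the episode below 0.02 m); the robot touches nothing.
It fails at once if the tab or the lid is gripped or forced (over 35 N from the fingers) (contact force between the fingers and tab above 35 N or contact force between the fingers and lid above 35 N).
It fails at once if the lid is flung (faster than 4 rad/s) (velocity of joint lid above 4 rad/s or velocity of joint lid below -4 rad/s).
It fails at once if the module is lifted or shoved out of place by more than 8 mm (distance of module_center from where it was at the start of the episode above 0.008 m).
It fails at once if a thing lying around the adapter is lifted, carried or shoved by more than 20 mm (distance of any of next_module, gland, coupling, screwdriver, spanner, cover, bin, housing from where it was at the start of the episode above 0.02 m).
It also fails if it takes over 51 s, if anything falls off the work surface, if the arm or the gripper's body presses on something with over 40 N, if the wrist force passes 120 N, or if a joint passes its speed limit or range.

## Working session

There is one attempt and no reset: what is moved stays moved. The work goes in short steps, Python scripts to look and compute and a shell command to move; the robot and the scene stay as the last step left them, time stands still between calls to the robot, and variables do not carry over. Pictures are saved under pics/ and viewed, about 8 in all and at most 12, crops included, and the job is handed in when it is done.

```bash
mkdir -p pics
cat > h.py <<'E'
import numpy as np,cv2
from cell import manip
def snap(n,f):
    s=manip.snapshot(n); np.savez('/tmp/'+f+'.npz',**{k:s[k] for k in('frame','intrinsics','k1','world_from_camera')})
    return s
def load(f): return dict(np.load('/tmp/'+f+'.npz'))
def proj(s,P):
    T=np.linalg.inv(s['world_from_camera']); c=np.atleast_2d(P)@T[:3,:3].T+T[:3,3]
    a=np.c_[c[:,0]/-c[:,2],-c[:,1]/-c[:,2]]; a=a*(1+s['k1']*(a**2).sum(1,keepdims=True))
    K=s['intrinsics']; return a@K[:2,:2].T+K[:2,2]
def ray(s,p):
    K=s['intrinsics']; d=(np.array(p,float)-K[:2,2])@np.linalg.inv(K[:2,:2]).T; a=d.copy()
    for _ in range(20): a=d/(1+s['k1']*(a@a))
    T=s['world_from_camera']; return T[:3,3],T[:3,:3]@np.array([a[0],-a[1],-1])
def atz(s,p,z):
    o,d=ray(s,p); return o+d*(z-o[2])/d[2]
E
python3 - <<'E'
from h import *
for n in('top','scene'):
    s=snap(n,n); cv2.imwrite(f'pics/{n}0.png',cv2.resize(s['frame'][:,:,::-1],(800,600),interpolation=cv2.INTER_CUBIC)); print(s['world_from_camera'].round(3),s['intrinsics'],s['k1'])
E
```

```text
[[-0.012  0.996 -0.088  0.394]
 [-1.    -0.011  0.004  0.005]
 [ 0.003  0.088  0.996  1.493]
 [ 0.     0.     0.     1.   ]] [[452.01630249   0.         277.51539609]
 [  0.         452.01630249 216.53372325]
 [  0.           0.           1.        ]] -0.1203501036721127
[[-0.551 -0.634  0.542  1.138]
 [ 0.834 -0.409  0.37   0.436]
 [-0.013  0.656  0.754  0.928]
 [ 0.     0.     0.     1.   ]] [[464.83187863   0.         274.84973495]
 [  0.         464.83187863 205.18609973]
 [  0.           0.           1.        ]] -0.10341485761165553
```

View pics/top0.png

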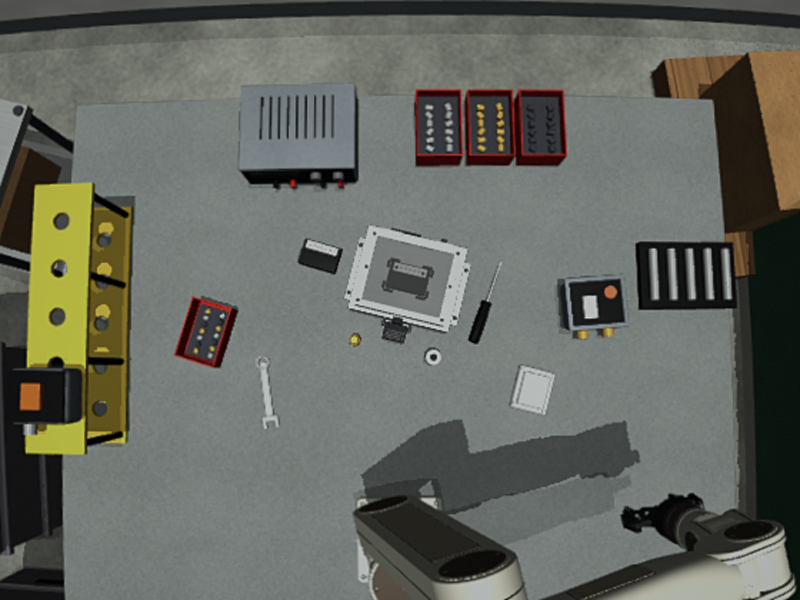

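View pics/scene0.png

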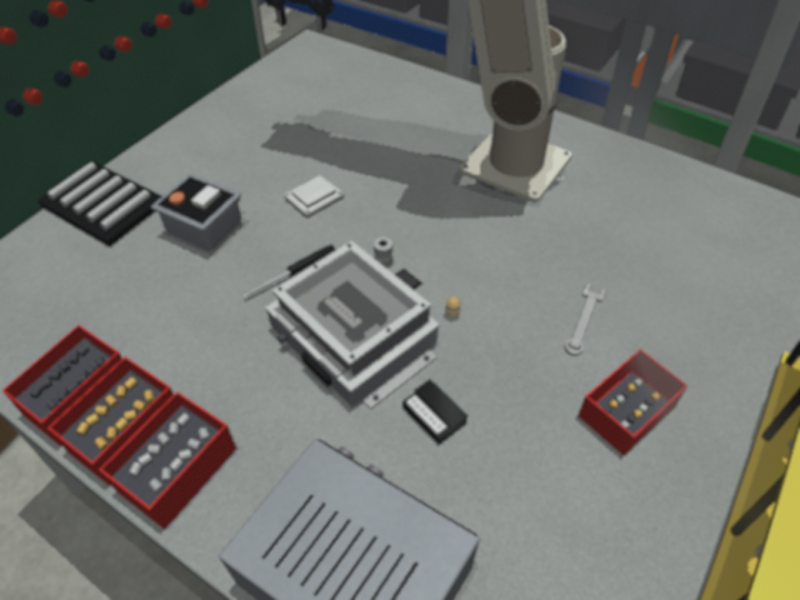

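The top view shows the adapter at about (408,280) of 800 px, with the tab at (396,330), the gland at (354,340) and the coupling at (432,356). Next I'll take a closer crop.

Run:
```python
from h import *
s=load('top'); c=s['frame'][150:265,230:350,::-1]
cv2.imwrite('pics/crop0.png',cv2.resize(c,None,fx=5,fy=5,interpolation=cv2.INTER_CUBIC))
```

```text
(no output)
```

View pics/crop0.png

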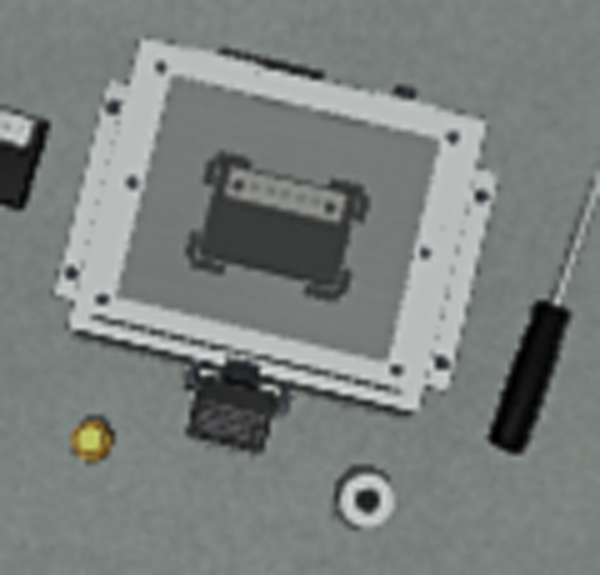

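```bash
cat > fit.py <<'E'
from h import *
from scipy.optimize import least_squares
s=load('top')
px=np.array([[142,40],[487,122],[70,328],[415,410],[190,435],[267,452]])/5-.4+[230,150]
L=np.array([[.100,.115,.058],[.100,-.115,.058],[-.094,.115,.058],[-.094,-.115,.058],[-.128-.014,.025,.052],[-.142,-.025,.052]])
def W(p,L):
    c,n=np.cos(p[2]),np.sin(p[2]); return np.array(L)@np.array([[c,n,0],[-n,c,0],[0,0,1]])+[p[0],p[1],0]
E
python3 - <<'E'
from fit import *
r=least_squares(lambda p:(proj(s,W(p,L))-px).ravel(),[.55,0,0]); p=r.x
print(p,r.fun.reshape(-1,2).round(1))
for n,q in dict(tab=[-.128,0,.052],edge=[-.081,0,.059],hinge=[.085,0,.062],origin=[0,0,0]).items(): print(n,W(p,[q]).round(4))
for n,q,z in(('gland',[92,438],.042),('coup',[366,500],.052)): print(n,atz(s,np.array(q)/5-.4+[230,150],z).round(4))
c=load('scene'); f=np.ascontiguousarray(c['frame'][:,:,::-1][140:300,170:330]); f=cv2.resize(f,None,fx=3.7,fy=3.7)
lid=[[x,y,.102] for x,y in((-.085,.1),(-.085,-.1),(.085,-.1),(.085,.1))]
P=[*L,*lid,[-.1,.011,.078],[-.1,-.011,.078]]
for a in proj(c,W(p,P)): cv2.circle(f,tuple(int(v) for v in (a-[170,140])*3.7),4,(0,0,255),1)
g=cv2.imread('pics/crop0.png')
for a in proj(s,W(p,P)): cv2.circle(g,tuple(int(v) for v in (a-[230,150]+.4)*5),4,(0,0,255),1)
h=max(f.shape[0],g.shape[0]); pad=lambda i:cv2.copyMakeBorder(i,0,h-i.shape[0],0,0,0)
m=np.hstack([pad(f),pad(g)]); cv2.imwrite('pics/chk.png',cv2.resize(m,(800,int(h*800/m.shape[1]))))
E
```

```text
[ 0.5896954  -0.02611285 -0.24686748] [[-0.2 -0.4]
 [ 0.1 -0.4]
 [-0.2  0.1]
 [ 1.   0.5]
 [-0.3 -0. ]
 [-0.4  0.2]]
tab [[0.4656 0.0052 0.052 ]]
edge [[ 0.5112 -0.0063  0.059 ]]
hinge [[ 0.6721 -0.0469  0.062 ]]
origin [[ 0.5897 -0.0261  0.    ]]
gland [0.4573 0.0951 0.042 ]
coup [ 0.4153 -0.0797  0.052 ]
```

View pics/chk.png

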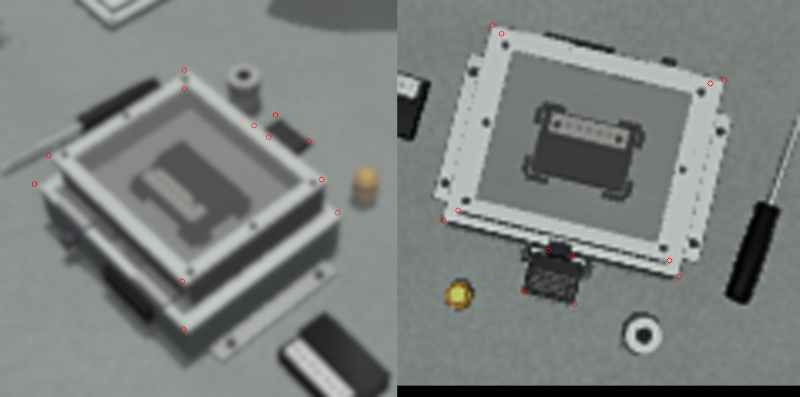

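```bash
cat >> h.py <<'E'
from scipy.spatial.transform import Rotation as Ro
yaw=-.247
def target(tau,sgn):
    a=np.array([np.cos(yaw),np.sin(yaw),0]); y=sgn*np.array([-a[1],a[0],0]); z=np.sin(tau)*a-np.array([0,0,np.cos(tau)])
    return np.c_[np.cross(y,z),y,z]
def goto(P,tau,sgn):
    st=manip.state(); return np.array(P)-st['eef_pos'], Ro.from_matrix(target(tau,sgn)@np.array(st['tcp_rot']).T).as_rotvec()
E
python3 - <<'E'
from h import *
st=manip.state(); print(np.round(st['tcp_rot'],3),st['contact_force'],st['width'])
for s in(1,-1): print(goto([.4656-.003,.0052,.10],.3,s))
E
```

```text
[[ 0.972  0.234 -0.   ]
 [ 0.234 -0.972  0.002]
 [-0.    -0.002 -1.   ]] [ 0.31695901 -0.22764494 -0.37207345] 0.08553217584769209
(array([ 0.34591557,  0.49080069, -0.13049599]), array([-4.09797229e-01, -2.98809602e-04,  2.63292546e+00]))
(array([ 0.34591557,  0.49080069, -0.13049599]), array([-0.00361956, -0.30290766, -0.47941274]))
```

```bash
python3 -m pendant '[0.019,0.027,-0.0035,0,-0.0168,-0.0266,1, 0.019,0.027,-0.0035,0,-0.0168,-0.0266,1, 0.019,0.027,-0.0035,0,-0.0168,-0.0266,1, 0.019,0.027,-0.0035,0,-0.0168,-0.0266,1, 0.019,0.027,-0.0035,0,-0.0168,-0.0266,1, 0.019,0.027,-0.0035,0,-0.0168,-0.0266,1, 0.019,0.027,-0.0035,0,-0.0168,-0.0266,1, 0.019,0.027,-0.0035,0,-0.0168,-0.0266,1, 0.019,0.027,-0.0035,0,-0.0168,-0.0266,1, 0.019,0.027,-0.0035,0,-0.0168,-0.0266,1, 0.019,0.027,-0.0035,0,-0.0168,-0.0266,1, 0.019,0.027,-0.0035,0,-0.0168,-0.0266,1, 0.019,0.027,-0.0035,0,-0.0168,-0.0266,1, 0.019,0.027,-0.0035,0,-0.0168,-0.0266,1, 0.019,0.027,-0.0035,0,-0.0168,-0.0266,1, 0.019,0.027,-0.0035,0,-0.0168,-0.0266,1, 0.019,0.027,-0.0035,0,-0.0168,-0.0266,1, 0.019,0.027,-0.0035,0,-0.0168,-0.0266,1, 0,0,0,0,0,0,1, 0,0,0,0,0,0,1]' 20
python3 - <<'E'
from h import *
print(goto([.4656-.003,.0052,.07],.3,-1)); print(manip.state()['joint_positions'],manip.state()['width'])
E
```

```text
clock: 1.77
eef_pos: [0.4461, -0.0674, 0.1675]
tcp_rot: [[0.942, -0.161, 0.294], [-0.164, -0.986, -0.016], [0.292, -0.033, -0.956]]
contact_force: [-0.1, 0.1, 0.3]
width: 0.0001
(array([ 0.01648861,  0.07259204, -0.09754558]), array([-0.03265016,  0.00360428, -0.08494997]))
[-0.1731303  -0.03116641 -0.52701583  0.77824666  0.03448979  3.14059985] 6.326318380799041e-05
```

Run:
```python
from h import *
d,r=goto([.4656-.003,.0052,.08],.3,1); print(d,r)
if r[2]<0: r=r*(1-2*np.pi/np.linalg.norm(r))
print(r,np.linalg.norm(r),r/26)
```

```text
[ 0.01648861  0.07259204 -0.08754558] [-0.89409242  0.1364626   2.9338135 ]
[-0.89409242  0.1364626   2.9338135 ] 3.070062695094709 [-0.03438817  0.00524856  0.11283898]
```

```bash
python3 -m pendant '[0.0008,0.0036,-0.002,-0.0344,0.0052,0.1128,1, 0.0008,0.0036,-0.002,-0.0344,0.0052,0.1128,1, 0.0008,0.0036,-0.002,-0.0344,0.0052,0.1128,1, 0.0008,0.0036,-0.002,-0.0344,0.0052,0.1128,1, 0.0008,0.0036,-0.002,-0.0344,0.0052,0.1128,1, 0.0008,0.0036,-0.002,-0.0344,0.0052,0.1128,1, 0.0008,0.0036,-0.002,-0.0344,0.0052,0.1128,1, 0.0008,0.0036,-0.002,-0.0344,0.0052,0.1128,1, 0.0008,0.0036,-0.002,-0.0344,0.0052,0.1128,1, 0.0008,0.0036,-0.002,-0.0344,0.0052,0.1128,1, 0.0008,0.0036,-0.002,-0.0344,0.0052,0.1128,1, 0.0008,0.0036,-0.002,-0.0344,0.0052,0.1128,1, 0.0008,0.0036,-0.002,-0.0344,0.0052,0.1128,1, 0.0008,0.0036,-0.002,-0.0344,0.0052,0.1128,1, 0.0008,0.0036,-0.002,-0.0344,0.0052,0.1128,1, 0.0008,0.0036,-0.002,-0.0344,0.0052,0.1128,1, 0.0008,0.0036,-0.002,-0.0344,0.0052,0.1128,1, 0.0008,0.0036,-0.002,-0.0344,0.0052,0.1128,1, 0.0008,0.0036,-0.002,-0.0344,0.0052,0.1128,1, 0.0008,0.0036,-0.002,-0.0344,0.0052,0.1128,1]'; python3 -m pendant '[0,0,0,-0.0344,0.0052,0.1128,1,0,0,0,-0.0344,0.0052,0.1128,1,0,0,0,-0.0344,0.0052,0.1128,1,0,0,0,-0.0344,0.0052,0.1128,1,0,0,0,-0.0344,0.0052,0.1128,1,0,0,0,-0.0344,0.0052,0.1128,1,0,0,0,0,0,0,1]'
python3 - <<'E'
from h import *
print(goto([.4656-.003,.0052,.075],.3,1)); print(manip.state()['joint_positions'])
E
```

```text
clock: 3.43
eef_pos: [0.4621, 0.004, 0.1284]
tcp_rot: [[-0.553, 0.789, 0.268], [0.807, 0.587, -0.061], [-0.206, 0.183, -0.961]]
contact_force: [0.5, -0.0, -0.4]
width: 0.0001
clock: 4.02
eef_pos: [0.462, 0.0039, 0.1284]
tcp_rot: [[-0.927, 0.245, 0.283], [0.234, 0.97, -0.072], [-0.292, -0.0, -0.956]]
contact_force: [-0.5, -1.0, -0.1]
width: 0.0002
(array([ 0.00062536,  0.00132938, -0.05338023]), array([-0.00047695, -0.00323757,  0.00018053]))
[ 0.0681927   0.04661504 -0.56282423  0.67855569 -0.09112198  0.30234338]
```

Well aligned. I'll descend and press in small steps; the paddle top is at 0.052.

```bash
python3 -m pendant '[0,0.001,-0.02,0,0,0,1,0,0,-0.02,0,0,0,1,0,0,-0.02,0,0,0,1,0,0,-0.01,0,0,0,1,0,0,-0.002,0,0,0,1,0,0,-0.002,0,0,0,1,0,0,0,0,0,0,1]'
python3 - <<'E'
from h import *
s=snap('scene','s1'); f=s['frame'][110:270,140:340,::-1]; cv2.imwrite('pics/s1.png',cv2.resize(f,None,fx=3.5,fy=3.5,interpolation=cv2.INTER_CUBIC))
E
```

```text
clock: 4.6
eef_pos: [0.4627, 0.0052, 0.0546]
tcp_rot: [[-0.926, 0.247, 0.284], [0.236, 0.969, -0.072], [-0.293, 0.001, -0.956]]
contact_force: [0.2, 0.1, 0.7]
width: -0.0001
```

View pics/s1.png

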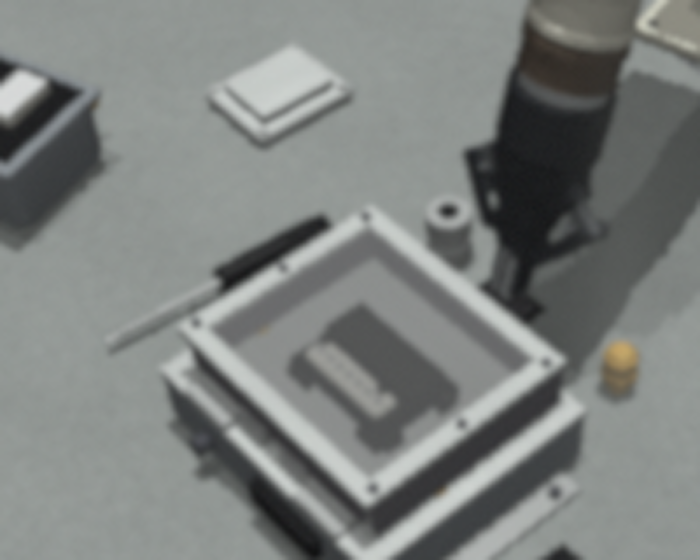

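The fingertips are over the middle of the paddle at (512,300), clear of the coupling and gland. Pressing now.

```bash
python3 -m pendant '[0,0,-0.002,0,0,0,1,0,0,-0.002,0,0,0,1,0,0,-0.002,0,0,0,1,0,0,0,0,0,0,1]';python3 -m pendant '[0,0,-0.002,0,0,0,1,0,0,-0.001,0,0,0,1,0,0,0,0,0,0,1]'; python3 -m pendant '[0,0,-0.001,0,0,0,1,0,0,-0.001,0,0,0,1,0,0,0,0,0,0,1,0,0,0,0,0,0,1]'
```

```text
clock: 4.98
eef_pos: [0.4621, 0.0059, 0.0482]
tcp_rot: [[-0.927, 0.245, 0.283], [0.235, 0.97, -0.07], [-0.292, 0.002, -0.956]]
contact_force: [-2.9, 1.7, 4.0]
width: -0.0002
clock: 5.23
eef_pos: [0.4619, 0.0059, 0.045]
tcp_rot: [[-0.927, 0.245, 0.283], [0.235, 0.97, -0.07], [-0.291, 0.001, -0.957]]
contact_force: [-5.3, 1.7, 4.7]
width: -0.0001
clock: 5.57
eef_pos: [0.4613, 0.0061, 0.0431]
tcp_rot: [[-0.928, 0.245, 0.282], [0.235, 0.97, -0.07], [-0.29, 0.002, -0.957]]
contact_force: [-8.3, 3.3, 8.4]
width: -0.0
```

Run:
```python
from h import *
s=snap('scene','s2'); f=s['frame'][110:270,140:340,::-1]; cv2.imwrite('pics/s2.png',cv2.resize(f,None,fx=3.5,fy=3.5,interpolation=cv2.INTER_CUBIC))
```

```text
(no output)
```

View pics/s2.png

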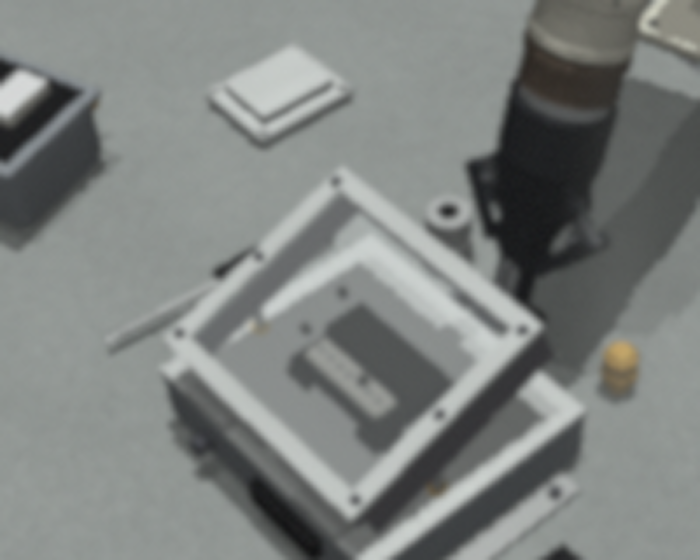

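The lid has sprung up: its near corner moved from (545,360) to (525,325) and its far one from (370,215) to (340,180), with the deck now visible beneath. Next I'll back off and tilt.

```bash
python3 -m pendant '[-0.004,0.001,0.01,0,0,0,1,-0.01,0.0025,0.02,0,0,0,1,-0.02,0.005,0.02,0,0,0,1,-0.02,0.005,0.02,0,0,0,1,0,0,0,0,0,0,1]'
python3 - <<'E'
from h import *
p=[.5897,-.0261,yaw]
def W(q):
    c,n=np.cos(yaw),np.sin(yaw); return np.array([c*q[0]-n*q[1]+p[0],n*q[0]+c*q[1]+p[1],q[2]])
print(goto(W([-.1125,0,.134]),.96,1)); print(goto(W([-.0635,0,.1]),.96,1))
E
```

```text
clock: 6.03
eef_pos: [0.4086, 0.0195, 0.1164]
tcp_rot: [[-0.926, 0.245, 0.289], [0.234, 0.97, -0.071], [-0.297, 0.002, -0.955]]
contact_force: [0.8, 0.1, -0.0]
width: -0.0
(array([ 0.07205936, -0.01804616,  0.01757494]), array([-1.63327650e-01, -6.37628784e-01, -4.71328939e-04]))
(array([ 0.11957223, -0.03002647, -0.01642506]), array([-1.63327650e-01, -6.37628784e-01, -4.71328939e-04]))
```

```bash
python3 -m pendant '[0,0,0.0025,-0.0233,-0.0911,0,1,0,0,0.0025,-0.0233,-0.0911,0,1,0,0,0.0025,-0.0233,-0.0911,0,1,0,0,0.0025,-0.0233,-0.0911,0,1,0,0,0.0025,-0.0233,-0.0911,0,1,0,0,0.0025,-0.0233,-0.0911,0,1,0,0,0.0025,-0.0233,-0.0911,0,1,0.018,-0.0045,0,0,0,0,1,0.018,-0.0045,0,0,0,0,1,0.018,-0.0045,0,0,0,0,1,0.018,-0.0045,0,0,0,0,1,0,0,0,0,0,0,1]'
python3 - <<'E'
from h import *
p=[.5897,-.0261,yaw]
def W(q):
    c,n=np.cos(yaw),np.sin(yaw); return np.array([c*q[0]-n*q[1]+p[0],n*q[0]+c*q[1]+p[1],q[2]])
print(goto(W([-.0635,0,.1]),.96,1)); print(manip.state()['joint_positions'])
s=snap('scene','s3'); f=s['frame'][110:270,140:340,::-1]; cv2.imwrite('pics/s3.png',cv2.resize(f,None,fx=3.5,fy=3.5,interpolation=cv2.INTER_CUBIC))
E
```

```text
clock: 7.03
eef_pos: [0.5068, 0.0211, 0.1667]
tcp_rot: [[-0.588, 0.268, 0.763], [0.152, 0.963, -0.221], [-0.794, -0.014, -0.607]]
contact_force: [0.6, 0.1, 0.2]
width: 0.0
(array([ 0.02137086, -0.03163732, -0.0666961 ]), array([ 0.00279345, -0.04418436,  0.02455789]))
[ 0.31004184 -0.03979089 -0.9906175  -0.20637195 -0.45931537  0.37010847]
```

View pics/s3.png

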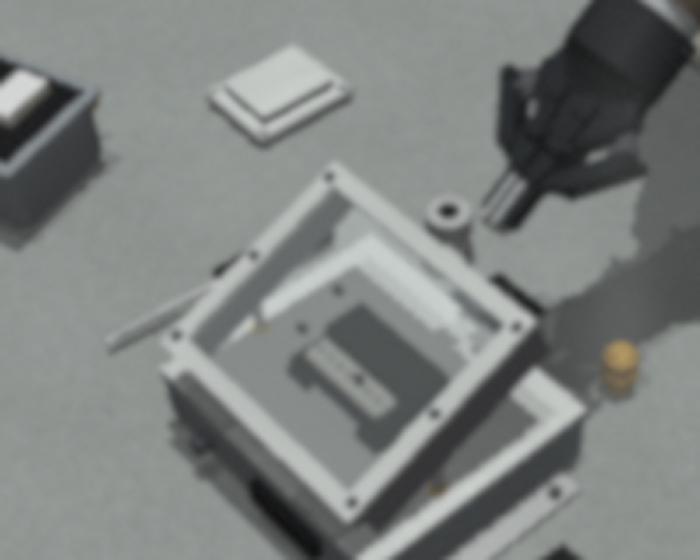

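The tips are at (505,215), in front of the lid and a little high and left of plan because joint 3 is near its limit. I'll use less tilt and step in.

```bash
cat >> h.py <<'E'
p=[.5897,-.0261,yaw]
def Wd(q):
    c,n=np.cos(yaw),np.sin(yaw); return np.array([c*q[0]-n*q[1]+p[0],n*q[0]+c*q[1]+p[1],q[2]])
def ad(P):
    c,n=np.cos(yaw),np.sin(yaw); d=np.array(P)-[p[0],p[1],0]; return np.array([c*d[0]+n*d[1],-n*d[0]+c*d[1],d[2]])
E
python3 - <<'E'
from h import *
print(ad(manip.state()['eef_pos'])); print(goto(Wd([-.1035,0,.1345]),.8,1))
E
```

```text
[-0.09380249  0.02463182  0.16546587]
(array([-0.01542558, -0.02151325, -0.03096587]), array([0.04463052, 0.10746625, 0.02346263]))
```

```bash
python3 -m pendant '[-0.008,-0.006,-0.005,0.015,0.036,0.008,1,-0.008,-0.008,-0.013,0.015,0.036,0.008,1,0,-0.008,-0.013,0.015,0.036,0.008,1,0,0,0,0,0,0,1]'
python3 - <<'E'
from h import *
print(ad(manip.state()['eef_pos'])); print(goto(Wd([-.1035,0,.1345]),.8,1),goto(Wd([-.0676,0,.0996]),.8,1),manip.state()['joint_positions'])
E
```

```text
clock: 7.42
eef_pos: [0.4855, -0.0024, 0.1323]
tcp_rot: [[-0.68, 0.244, 0.692], [0.17, 0.97, -0.175], [-0.714, -0.002, -0.701]]
contact_force: [-0.0, -0.4, -0.2]
width: -0.0
[-0.1068248  -0.00254175  0.13233709]
(array([0.00384534, 0.00165171, 0.00216291]), array([ 0.00040464, -0.0057117 , -0.00027295])) (array([ 0.03865579, -0.00712571, -0.03273709]), array([ 0.00040464, -0.0057117 , -0.00027295])) [ 0.18233635 -0.04529336 -0.99706041 -0.12766104 -0.30258518  0.30900962]
```

```bash
python3 -m pendant '[0.01,-0.002,-0.008,0,0,0,1,0.01,-0.002,-0.008,0,0,0,1,0.01,-0.002,-0.008,0,0,0,1,0.009,-0.001,-0.008,0,0,0,1,0,0,0,0,0,0,1]'
python3 - <<'E'
from h import *
print(ad(manip.state()['eef_pos']),manip.state()['joint_positions'])
s=snap('scene','s4'); f=s['frame'][110:270,140:340,::-1]; cv2.imwrite('pics/s4.png',cv2.resize(f,None,fx=3.5,fy=3.5,interpolation=cv2.INTER_CUBIC))
E
```

```text
clock: 7.83
eef_pos: [0.5256, -0.008, 0.1002]
tcp_rot: [[-0.679, 0.242, 0.693], [0.168, 0.97, -0.174], [-0.714, -0.002, -0.7]]
contact_force: [0.1, 0.1, -0.8]
width: 0.0004
[-0.06656423  0.00191543  0.10022201] [ 0.14159843  0.12537257 -0.96730284 -0.27887015 -0.27381182  0.27632932]
```

View pics/s4.png

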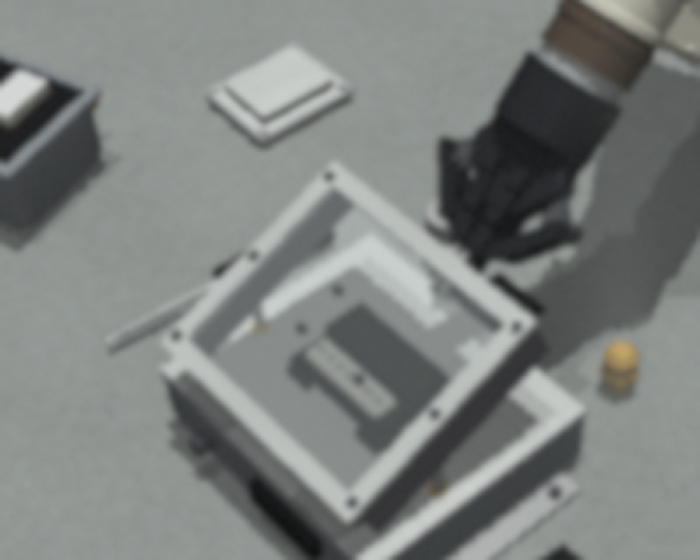

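The tips are under the front wall at about (470,270) with no contact. Now I'll work out the arc.

Run:
```python
from h import *
prev=manip.state()['eef_pos'];
for th in np.arange(.4,1.551,.05):
    t=.8-.65*(th-.4)
    e=np.array([.085-.166*np.cos(th)-.003*np.sin(th),0,.062+.166*np.sin(th)-.003*np.cos(th)])
    f=np.array([np.sin(t),0,-np.cos(t)]); n=np.array([-np.cos(t),0,-np.sin(t)])
    P=Wd(e+.022*f+.012*n+[0,.002,0]); print(round(th,2),round(t,3),P.round(4),(P-prev).round(4)); prev=P
```

```text
0.4 0.8 [ 0.5304 -0.0091  0.0999] [ 0.0052 -0.0012 -0.0007]
0.45 0.768 [ 0.5328 -0.0097  0.1073] [ 0.0024 -0.0006  0.0074]
0.5 0.735 [ 0.5356 -0.0104  0.1146] [ 0.0028 -0.0007  0.0072]
0.55 0.702 [ 0.5388 -0.0112  0.1217] [ 0.0031 -0.0008  0.0071]
0.6 0.67 [ 0.5422 -0.0121  0.1286] [ 0.0035 -0.0009  0.0069]
0.65 0.638 [ 0.5461 -0.013   0.1353] [ 0.0038 -0.001   0.0067]
0.7 0.605 [ 0.5502 -0.0141  0.1417] [ 0.0041 -0.001   0.0065]
0.75 0.572 [ 0.5546 -0.0152  0.148 ] [ 0.0044 -0.0011  0.0062]
0.8 0.54 [ 0.5594 -0.0164  0.154 ] [ 0.0047 -0.0012  0.006 ]
0.85 0.508 [ 0.5644 -0.0177  0.1597] [ 0.005  -0.0013  0.0057]
0.9 0.475 [ 0.5697 -0.019   0.1651] [ 0.0053 -0.0013  0.0054]
0.95 0.443 [ 0.5752 -0.0204  0.1703] [ 0.0056 -0.0014  0.0051]
1.0 0.41 [ 0.581  -0.0219  0.1751] [ 0.0058 -0.0015  0.0048]
1.05 0.378 [ 0.587  -0.0234  0.1796] [ 0.006  -0.0015  0.0045]
1.1 0.345 [ 0.5933 -0.0249  0.1838] [ 0.0062 -0.0016  0.0042]
1.15 0.313 [ 0.5997 -0.0266  0.1877] [ 0.0064 -0.0016  0.0039]
1.2 0.28 [ 0.6063 -0.0282  0.1912] [ 0.0066 -0.0017  0.0035]
1.25 0.248 [ 0.613  -0.0299  0.1943] [ 0.0068 -0.0017  0.0031]
1.3 0.215 [ 0.6199 -0.0317  0.1971] [ 0.0069 -0.0017  0.0028]
1.35 0.183 [ 0.6269 -0.0334  0.1995] [ 0.007  -0.0018  0.0024]
1.4 0.15 [ 0.6341 -0.0352  0.2015] [ 0.0071 -0.0018  0.002 ]
1.45 0.118 [ 0.6413 -0.037   0.2032] [ 0.0072 -0.0018  0.0016]
1.5 0.085 [ 0.6485 -0.0389  0.2044] [ 0.0073 -0.0018  0.0013]
1.55 0.053 [ 0.6559 -0.0407  0.2053] [ 0.0073 -0.0018  0.0009]
```

```bash
python3 -m pendant '[0.005,-0.001,0,0,0,0,1,0.0025,-0.0006,0.0074,0.008,0.0315,0,1,0.0028,-0.0007,0.0072,0.008,0.0315,0,1,0.0031,-0.0008,0.0071,0.008,0.0315,0,1,0.0035,-0.0009,0.0069,0.008,0.0315,0,1,0.0038,-0.001,0.0067,0.008,0.0315,0,1,0.0041,-0.001,0.0065,0.008,0.0315,0,1]'
python3 - <<'E'
from h import *
print(ad(manip.state()['eef_pos']),manip.state()['joint_positions'])
s=snap('scene','s5'); f=s['frame'][110:270,140:340,::-1]; cv2.imwrite('pics/s5.png',cv2.resize(f,None,fx=3.5,fy=3.5,interpolation=cv2.INTER_CUBIC))
E
```

```text
clock: 8.47
eef_pos: [0.5494, -0.0141, 0.144]
tcp_rot: [[-0.801, 0.242, 0.548], [0.199, 0.97, -0.137], [-0.565, -0.001, -0.825]]
contact_force: [-0.9, 0.1, -2.9]
width: 0.0004
[-0.04197586  0.00181078  0.14402525] [ 0.07180005  0.06197933 -0.66310786  0.26909381 -0.177072    0.26345046]
```

View pics/s5.png

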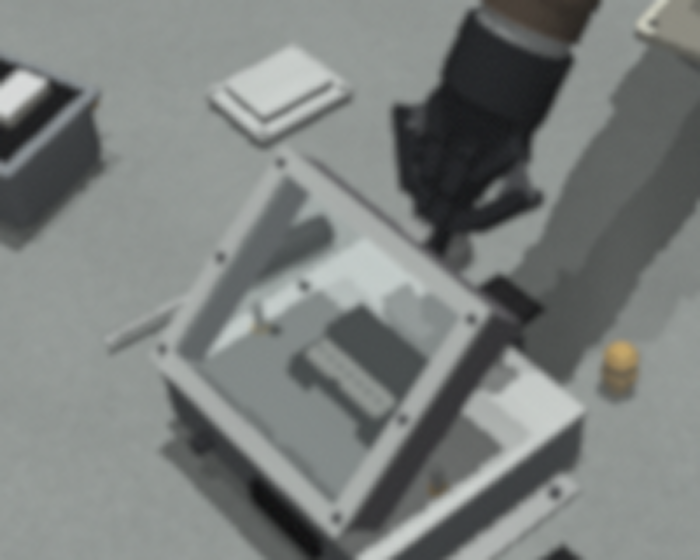

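The lid is rising with the fingertips: its front corners are now at (280,160) and (475,318), and the push is a light 3 N. I'll continue along the arc.

```bash
python3 -m pendant '[0.0044,-0.0011,0.0062,0.008,0.0315,0,1,0.0047,-0.0012,0.006,0.008,0.0315,0,1,0.005,-0.0013,0.0057,0.008,0.0315,0,1,0.0053,-0.0013,0.0054,0.008,0.0315,0,1,0.0056,-0.0014,0.0051,0.008,0.0315,0,1,0.0058,-0.0015,0.0048,0.008,0.0315,0,1]';python3 -m pendant '[0.006,-0.0015,0.0045,0.008,0.0315,0,1,0.0062,-0.0016,0.0042,0.008,0.0315,0,1,0.0064,-0.0016,0.0039,0.008,0.0315,0,1,0.0066,-0.0017,0.0035,0.008,0.0315,0,1,0.0068,-0.0017,0.0031,0.008,0.0315,0,1,0.0069,-0.0017,0.0028,0.008,0.0315,0,1]'
python3 - <<'E'
from h import *
print(ad(manip.state()['eef_pos']),manip.state()['joint_positions'])
s=snap('scene','s6'); f=s['frame'][110:270,140:340,::-1]; cv2.imwrite('pics/s6.png',cv2.resize(f,None,fx=3.5,fy=3.5,interpolation=cv2.INTER_CUBIC))
E
```

```text
clock: 9.02
eef_pos: [0.5808, -0.0218, 0.177]
tcp_rot: [[-0.891, 0.242, 0.384], [0.222, 0.97, -0.095], [-0.395, 0.0, -0.919]]
contact_force: [-0.3, -0.3, -0.8]
width: -0.0
clock: 9.52
eef_pos: [0.6203, -0.0316, 0.1992]
tcp_rot: [[-0.948, 0.242, 0.205], [0.237, 0.97, -0.05], [-0.211, 0.001, -0.978]]
contact_force: [-1.1, 0.7, -1.4]
width: 0.0001
[0.03105123 0.0021359  0.19918208] [-0.02939952  0.33512736  0.02595131  1.05386649 -0.04407474  0.21075384]
```

View pics/s6.png

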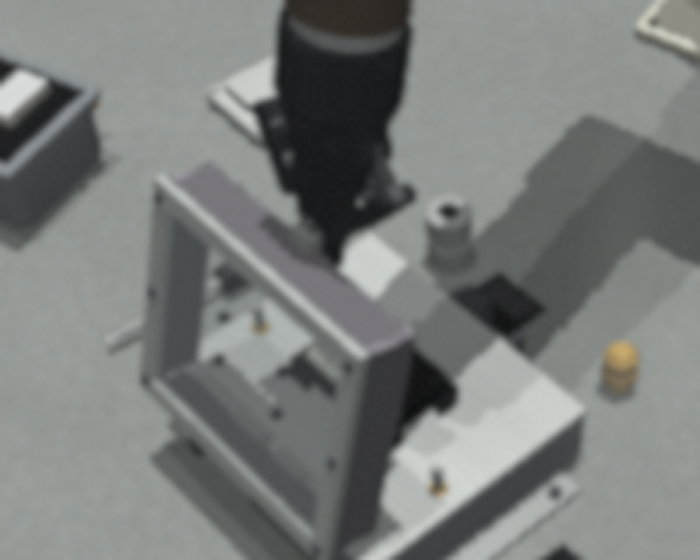

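The lid is nearly upright, with its top edge running from (160,180) to (365,355) and the tips behind its lower edge. I'll go on past balance, then back off.

```bash
python3 -m pendant '[0.007,-0.0018,0.0024,0.008,0.0315,0,1,0.0071,-0.0018,0.002,0.008,0.0315,0,1,0.0072,-0.0018,0.0016,0.008,0.0315,0,1,0.0073,-0.0018,0.0013,0.008,0.0315,0,1,0.0073,-0.0018,0.0009,0.008,0.0315,0,1,0.0073,-0.0018,0.0005,0,0,0,1,0,0,0,0,0,0,1,0,0,0,0,0,0,1,0,0,0,0,0,0,1]'; python3 -m pendant '[-0.01,0.0025,0.005,0,0,0,1,-0.02,0.005,0.01,0,0,0,1,-0.03,0.0075,0.01,0,0,0,1,-0.03,0.0075,0.01,0,0,0,1,-0.03,0.0075,0.01,0,0,0,1,-0.03,0.0075,0.01,0,0,0,1,-0.03,0.0075,0,0,0,0,1,-0.03,0.0075,0,0,0,0,1,0,0,0,0,0,0,1,0,0,0,0,0,0,1,0,0,0,0,0,0,1,0,0,0,0,0,0,1,0,0,0,0,0,0,1,0,0,0,0,0,0,1,0,0,0,0,0,0,1,0,0,0,0,0,0,1,0,0,0,0,0,0,1,0,0,0,0,0,0,1,0,0,0,0,0,0,1]'
python3 - <<'E'
from h import *
s=snap('scene','s7'); f=s['frame'][110:290,120:340,::-1].copy(); 
th=1.85; c,n=np.cos(th),np.sin(th)
for y in(-.1,.1):
  for u,v in((-.17,-.003),(-.17,.04)):
    a=proj(s,Wd([.085+u*c+v*n,y,.062-u*n+v*c]))[0]; print(a)
    cv2.circle(f,tuple(int(k) for k in a-[120,110]),2,(0,0,255),1)
cv2.imwrite('pics/s7.png',cv2.resize(f,None,fx=3.3,fy=3.3,interpolation=cv2.INTER_CUBIC))
E
```

```text
clock: 10.32
eef_pos: [0.6632, -0.0421, 0.2076]
tcp_rot: [[-0.969, 0.242, 0.05], [0.242, 0.97, -0.01], [-0.051, 0.002, -0.999]]
contact_force: [1.3, -0.1, 0.2]
width: 0.0001
clock: 11.9
eef_pos: [0.4538, 0.0101, 0.2623]
tcp_rot: [[-0.969, 0.243, 0.049], [0.243, 0.97, -0.01], [-0.05, 0.002, -0.999]]
contact_force: [0.1, -1.0, -0.1]
width: 0.0004
[164.29510965 174.95756591]
[149.16712688 188.37933835]
[221.67673636 228.82438753]
[205.27580192 244.2804752 ]
```

View pics/s7.png

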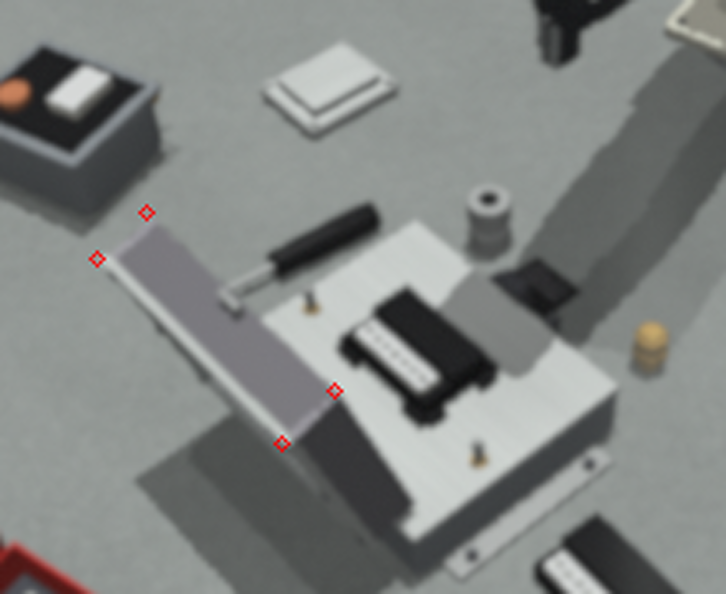

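The lid is back at its predicted stop position (markers within a few px) and the module is in its nest. Next I'll check that the lid has stopped moving and the tab is up.

```bash
python3 -m pendant '[0,0,0,0,0,0,1,0,0,0,0,0,0,1,0,0,0,0,0,0,1,0,0,0,0,0,0,1,0,0,0,0,0,0,1,0,0,0,0,0,0,1,0,0,0,0,0,0,1,0,0,0,0,0,0,1,0,0,0,0,0,0,1,0,0,0,0,0,0,1,0,0,0,0,0,0,1,0,0,0,0,0,0,1]'
python3 - <<'E'
from h import *
a=load('s7')['frame']; s=snap('scene','s8'); b=s['frame']
d=cv2.absdiff(a,b).max(2); print('lid motion px',(d[150:270,130:300]>25).sum(), d[150:270,130:300].max())
# paddle & objects vs start
o=load('scene')['frame']
for n,P in dict(tab=[-.135,0,.052]).items():
    u,v=proj(s,Wd(P))[0].astype(int); print(n,u,v,cv2.absdiff(o,b).max(2)[v-4:v+5,u-5:u+6].max())
def best(a,th):
    pass
f=b[110:290,120:340,::-1]; g=o[110:290,120:340,::-1]
cv2.imwrite('pics/s8.png',cv2.resize(np.hstack([g[60:150,60:220],f[60:150,60:220]]),None,fx=2.5,fy=2.5,interpolation=cv2.INTER_CUBIC))
E
```

```text
clock: 12.95
eef_pos: [0.4537, 0.01, 0.2624]
tcp_rot: [[-0.969, 0.243, 0.049], [0.243, 0.97, -0.01], [-0.05, 0.002, -0.999]]
contact_force: [-0.3, 0.0, -0.5]
width: -0.0002
lid motion px 0 18
tab 285 192 120
```

View pics/s8.png

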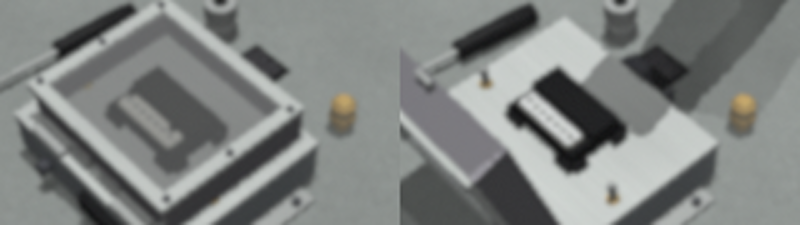

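The lid is still. The paddle's outer corner is at (287,69) in both halves of the picture, the gland and coupling are unchanged, and the module is in its nest. Handing in.

```bash
python3 -c "
from cell import manip
print(manip.hand_in())"
```

```text
the job is handed in; nothing more can be done
None
```

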